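Bed down a jar's label and face it up in the tray

TASK

Pick up the square jar standing by itself and bed down its label on the sloping sprung pad: press the front panel flat and centred against the pad until the pad has sunk well past half its travel and hold a moment, then do the same with the left panel, then the right, never ramming it. Then set the jar down gently, without dropping it, upright in the middle of the tray's free cell (the one with a paper liner on its floor), its front panel facing the same way as the tray's low green front, and let go. Leave the other goods where they are.

Things in the scene. Friction and masses are not known exactly. Their poses are not given: they have to be found in the camera images.
- jar: square glass jar of gherkins, body 58 x 58 mm and 98 mm high, flat sides, with a round white lid 58 mm across, 118 mm high in all; about 0.45 kg. Origin: underside centre; z up through the lid. A paper label (8 to 72 mm above the base) wraps three sides: front (-x, round badge), left (+y: on the left of someone looking at the front), right (-y). The back (+x) is bare glass.
- jar_front (a point): middle of the jar's front label panel, on the surface, 29 mm from the jar's axis and 40 mm above its base; axes as the jar's
- jar_left (a point): middle of the jar's left label panel, on the surface, 29 mm from the jar's axis and 40 mm above its base; axes as the jar's
- jar_right (a point): middle of the jar's right label panel, on the surface, 29 mm from the jar's axis and 40 mm above its base; axes as the jar's
- stand: fixed stand: base plate 130 x 110 x 12 mm, grey post, sloping pad head facing the robot (-x). Origin: underside, below the cheek's origin. On the head an aluminium carriage (56 mm wide, 38 mm high) slides along the cheek's x and carries the black rubber pad, 38 x 38 mm. The carriage is clamped anywhere in a 22 mm range, which is not reported: find the pad by touch.
- cheek: grey plate 80 x 50 mm behind the pad, 105 mm above the table. Origin: middle of its front face, on the pad's axis. -x points out towards the robot and 20 degrees upwards (the pad's outward normal); y level; z up the slope. The pad, centred on y = z = 0, has its face at rest 45 to 67 mm out along -x, unknown within that; the carriage's front is 25 mm behind the pad's face.
- pad (a joint): how far the sprung pad is pushed in, m: 0 at rest, 0.012 at its stop; about 2 N to start, 9 N at the stop
- tray: fixed cardboard tray 104 x 304 mm with three cells side by side along y, each 96 x 97 mm, centres at y = -100, 0 and 100 mm. Origin: underside centre; floor 4 mm thick. Its low (24 mm) green front is the -x side; other outer walls 50 mm high, dividers 34 mm high.
- liner: square of white paper board 80 x 80 x 4 mm lying on the floor of the free cell, fixed; origin underside centre, x as the tray's. Its top is 8 mm above the table.
- neighbour_a: another such jar, standing in a tray cell; leave. Origin underside centre
- neighbour_b: another such jar, standing in a tray cell; leave. Origin underside centre
- round_jar: round glass jar, 72 mm across, 115 mm high; leave. Origin underside centre
- can: tin can, 74 mm across, 80 mm high; leave. Origin underside centre
- tape_roll: roll of tape lying flat, 90 mm across, 25 mm high; leave. Origin underside centre
- packet: cardboard packet 55 x 85 x 120 mm high; leave. Origin underside centre
- price_gun: grey price gun lying on the table, about 130 x 28 x 63 mm; leave. Origin underside centre
Not all that is in view belongs to the job. There is more than one size of the liner; the job needs the middle-sized.

How it is judged:
By the outcome, as a careful person would: the job done as asked, in the order asked, and still so for the second after the job is handed in, with the robot touching nothing.
It also fails if it takes over 67 s, if anything falls off the work surface, if the arm or the gripper's body presses on something with over 40 N, if the wrist force passes 120 N, or if a joint passes its speed limit or range.

ROBOT

A 6-joint arm with a two-finger parallel gripper is mounted at the origin on the work surface. World frame = base frame: x ahead of the robot, y to its left, z up, the work surface at z = 0. Lengths are in m, angles in degrees, forces in N, time in s.
With the tool pointing down it reaches from about 0.325 to 0.9 m from the base axis. Payload 6.1 kg.
Tool frame: the origin (TCP) lies on the centre line of the jaws, within the pads' length; the fingertips stand 22 mm ahead of it and the grasp point (between the pads) lies 3 mm ahead of it; y points along the fingers, x is the direction in which the jaws open and shut, and the axes are right-handed (so a half turn about y gives the same grasp; the last joint's range is limited). The gripper opens to 85 mm and grips with 20 to 120 N. Pads are 22 mm wide; open, the fingers measure 114 mm over their backs; the gripper's body (76 mm by 85 mm) begins 54 mm behind the grasp point. The pads swing forward as they close: fully open they stand 13 mm farther back than shut.
Start: joints at [57.233, 12.628, 87.462, -0, 79.91, -7.225], TCP at [0.269, 0.564, 0.253] pointing down, gripper open.
Joint ranges: [-170.65, 170.65], [-52.31, 119.04], [5.05, 147.46], [-71.25, 251.25], [11.57, 151.72], [-153.62, 153.62]. Speed limits (degrees/s): [147.25, 147.25, 172.46, 180, 180, 180].

INTERFACE

Orientations are given as a 3x3 rotation matrix whose columns are the frame's x, y, z axes.
In Python, from station import sensors, read_camera, workorder gives the robot as it stands.
- The arm moves only by the tool arm_command, never from a script. Its argument "moves" is a list of rows, each a list of 6 numbers: the shift along the world's x, y, z in cm, then the turn, a rotation vector about the world's x, y, z in degrees. A call has 1 to 5 rows; each row shifts and turns the commanded pose from where the row before left it; what a row does not reach is not made up. A row lasts 1/8 s, in which the tool goes at most 62.5 mm and 10.7 degrees, less where a joint would pass 70% of its speed; a pose out of reach is approached as far as the arm can. A call is refused whole if a number of a shift passes 6.25 or a number of a turn 10.7, either way. A call with a gripper value outside its range is refused whole. "hand" is the closure, from -1 (fully open) to 1 (shut), set as the call begins (left out, the last holds). The fingers move at their own pace and stop on an object; "grip_force" is the grip in N (left out, the last holds). Time passes only in rows, so rows that do not move let the fingers close. It gives the time, the measured TCP pose, the force and the opening at its end, in the units of the state.
- sensors.get_obs(): the state, without advancing time (a new reading comes with each control period).
- read_camera(name): name is "scene" or "top"; returns a dict with "img" (400x640x3 uint8, blue, green, red), "fx", "fy", "cx", "cy" (pixels), "dist_coeffs" ([k1, k2, p1, p2, k3] as OpenCV has them; the pictures are not rectified), "position" and "rotation" of the camera in the world. Camera axes: x right, y up, looking along -z (the intrinsics and any distortion apply to the point x, -y, -z); pixel columns grow to the right and rows downward; lengths in m; the calibration is good to about 2 mm. A picture is of the moment at which its call begins. There is no depth.
- workorder.hand_in(): hands the job in, once; it reports no verdict.
The state is a dict: "time": time; "q": joint angles; "qvel": joint speeds; "effort": joint torques, N m; "tool_pos": TCP position; "orientation": TCP orientation; "force": force on the tool from outside, world axes, zero at the start; "torque": the same for the moment, N m; "gripper_width": finger opening in m.
Only numpy, scipy, OpenCV 4.12 (cv2) and the standard library are available. Lean on these libraries where they do the work, as an engineer would, in place of code of your own. Each camera call takes 0.05 s, during which the arm holds its last target. There are 200 camera calls.

## Working session

There is one attempt and no reset: what is moved stays moved. The work goes in short steps, Python scripts to look and compute and a tool call to move; the robot and the scene stay as the last step left them, time stands still between calls to the robot, and variables do not carry over. Pictures are saved under pics/ and viewed, about 8 in all and at most 12, crops included, and the job is handed in when it is done.

Besides the shell and the picture viewer there is one more tool, called after "Emit:" in YAML: its name, and indented under it one key for each argument. arm_command: Moves the arm, as the interface text tells. Its arguments: {"type":"object","properties":{"moves":{"type":"array","items":{"type":"array","items":{"type":"number"}}},"hand":{"type":"number"},"grip_force":{"type":"number"}},"required":["moves"]}

```bash
ls; mkdir -p pics
python3 - <<'E'
from station import sensors, read_camera
import cv2
o=sensors.get_obs(); print(o)
for n in("scene","top"):
    c=read_camera(n); cv2.imwrite(f"pics/{n}0.png",c["img"]); print({k:v for k,v in c.items() if k!="img"})
E
```

```text
pics
{'time': 0.0, 'q': array([ 5.72300253e+01,  1.26764535e+01,  8.75263754e+01,  6.92260695e-04,
        7.99111856e+01, -7.22595903e+00]), 'qvel': array([-0.03344796, -0.07704365,  0.04420055,  0.00872508, -0.08246767,
        0.02548826]), 'effort': array([-1.11144844e-03, -4.96896029e+01, -3.89397204e+01, -3.31284491e-04,
        1.12248387e-02,  3.43718773e-05]), 'tool_pos': array([0.2691999 , 0.56341913, 0.25218047]), 'orientation': array([[ 4.31205201e-01, -1.08708603e-03, -9.02253231e-01],
       [ 9.02251730e-01, -1.66679330e-03,  4.31206492e-01],
       [-1.97262819e-03, -9.99998020e-01,  2.62095317e-04]]), 'force': array([ 0.00856732,  0.52164792, -0.5737245 ]), 'torque': array([-0.00846401,  0.02848712,  0.07576666]), 'gripper_width': 0.08511709995111345}
{'fx': 397.5513608909524, 'fy': 397.5513608909524, 'cx': 310.26656112497744, 'cy': 194.976904670563, 'dist_coeffs': array([-0.05175368,  0.        ,  0.        ,  0.        ,  0.        ]), 'position': array([ 1.30378931, -0.5346008 ,  0.84994325]), 'rotation': array([[ 0.50033327, -0.53812378,  0.67829892],
       [ 0.86560022,  0.29271759, -0.40626674],
       [ 0.02007177,  0.79040446,  0.61225641]])}
{'fx': 431.53652772111377, 'fy': 431.53652772111377, 'cx': 321.03855680692016, 'cy': 196.06900531840913, 'dist_coeffs': array([-0.04234339,  0.        ,  0.        ,  0.        ,  0.        ]), 'position': array([ 0.36471115, -0.02074465,  1.1591293 ]), 'rotation': array([[ 0.00637264,  0.99459718, -0.10361393],
       [-0.99997229,  0.00673713,  0.0031682 ],
       [ 0.00384915,  0.10359087,  0.99461255]])}
```

View pics/scene0.png

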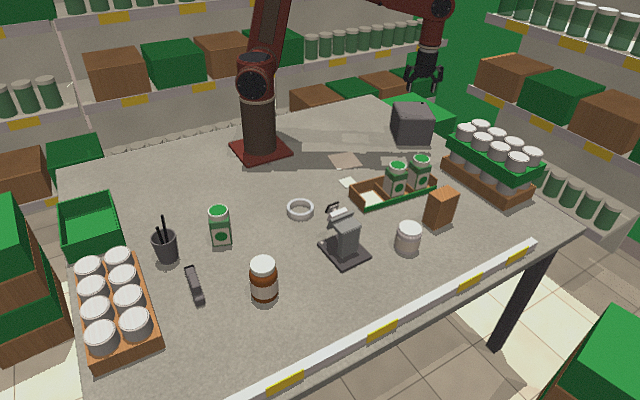

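View pics/top0.png

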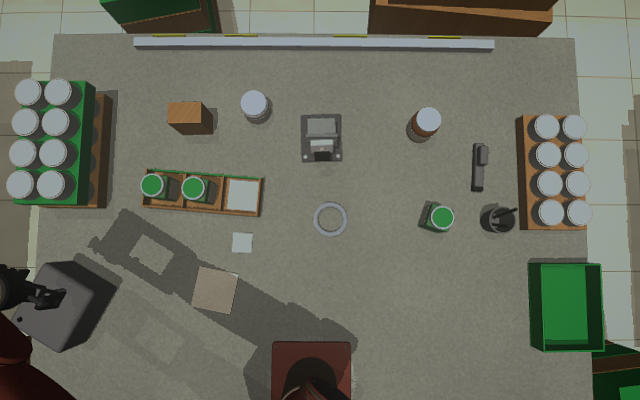

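The lone square jar is at about (440,217) in the top view. The stand is at (321,138), and the tray with its liner is at about (243,195). I'll zoom in on these for detail.

```bash
cat > h.py <<'E'
import numpy as np, cv2
from station import sensors, read_camera
F=np.diag([1,-1,-1.])
def K(c): return np.array([[c["fx"],0,c["cx"]],[0,c["fy"],c["cy"]],[0,0,1]])
def proj(c,P):
    R=F@c["rotation"].T; t=-R@c["position"]
    return cv2.projectPoints(np.atleast_2d(P).astype(float),cv2.Rodrigues(R)[0],t,K(c),c["dist_coeffs"])[0][:,0]
def unproj(c,uv,z):
    p=cv2.undistortPoints(np.array(uv,float).reshape(-1,1,2),K(c),c["dist_coeffs"])[:,0]
    d=np.c_[p,np.ones(len(p))]@F@c["rotation"].T
    s=(np.reshape(z,-1)-c["position"][2])/d[:,2]
    return c["position"]+d*s[:,None]
def crop(img,u,v,w,h,k):
    return cv2.resize(img[v:v+h,u:u+w],None,fx=k,fy=k,interpolation=cv2.INTER_CUBIC)
E
python3 - <<'E'
from h import *
t=read_camera("top")["img"]; s=read_camera("scene")["img"]
A=np.vstack([crop(t,135,160,133,60,3),crop(t,290,105,66,60,3)[:, :] if 0 else np.hstack([crop(t,295,105,66,70,3),crop(t,412,195,67,70,3)])[:,:399]])
B=np.vstack([crop(s,345,145,100,66,4),crop(s,310,195,67,80,3) if 0 else np.hstack([crop(s,310,198,66,75,3),crop(s,195,195,66,75,3)])[:,:400-4]] if 0 else [crop(s,345,145,100,66,4),cv2.copyMakeBorder(np.hstack([crop(s,310,198,66,75,3),crop(s,195,195,66,75,3)]),0,0,0,4,0)])
h=max(len(A),len(B)); pad=lambda m:cv2.copyMakeBorder(m,0,h-len(m),0,0,cv2.BORDER_CONSTANT)
cv2.imwrite("pics/c1.png",np.hstack([pad(A),pad(B)])[:600])
E
```

```text
(no output)
```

View pics/c1.png

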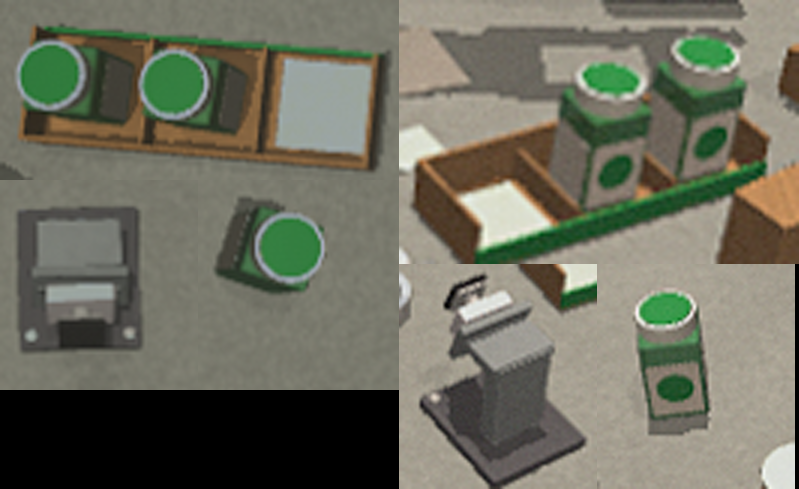

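The tray's low green front faces world +x, and the free cell is at its -y end. I still need a closer look at the jar's yaw.

Run:
```python
from h import *
ct=read_camera("top");cs=read_camera("scene");t=ct["img"];s=cs["img"]
cv2.imwrite("pics/top1.png",t);cv2.imwrite("pics/scene1.png",s)
# jar 8x: top (412,198) 50x42 ; scene (195,198) 50x52
J=np.hstack([cv2.copyMakeBorder(crop(t,412,195,50,44,8),0,400-352,0,0,cv2.BORDER_CONSTANT),crop(s,195,200,50,50,8)])
S=np.hstack([crop(t,295,108,50,50,4),crop(s,325,195,50,50,4),crop(t,220,170,50,50,4),crop(t,180,170,50,50,4)])
cv2.imwrite("pics/c2.png",np.vstack([J,S]))
L=unproj(ct,[442.7,217.7],.118);print("lid",L,proj(cs,L))
```

```text
lid [[ 0.42244949 -0.31931717  0.118     ]] [[216.08840053 209.40024046]]
```

View pics/c2.png

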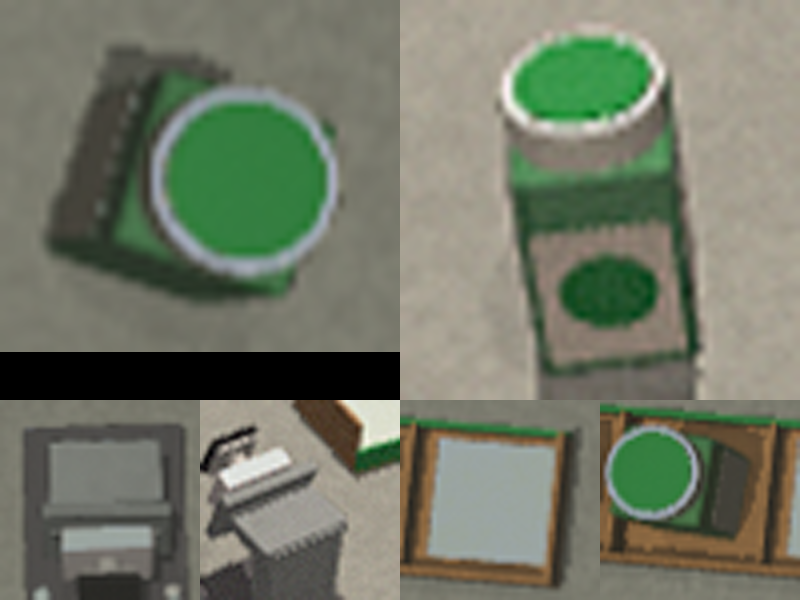

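```bash
cat > fit.py <<'E'
from h import *
from scipy.optimize import least_squares
ct=read_camera("top");cs=read_camera("scene")
def cr(pts,U,V,k,ox=0,oy=0): return np.array([[U+(a-ox+.5)/k-.5,V+(b-oy+.5)/k-.5] for a,b in pts])
def fit(sets,x0):
    def pts(p,L):
        c,s=np.cos(p[2]),np.sin(p[2]); L=np.array(L,float)
        return np.c_[p[0]+c*L[:,0]-s*L[:,1],p[1]+s*L[:,0]+c*L[:,1],L[:,2]]
    f=lambda p:np.concatenate([(proj(c,pts(p,L))-uv).ravel() for c,L,uv in sets])
    r=least_squares(f,x0,loss="soft_l1"); return r.x,np.round(r.fun if 0 else f(r.x),1).reshape(-1,2)
h=.029
if __name__=="__main__":
    np.set_printoptions(suppress=True,precision=4)
    T=lambda p:cr(p,412,195,8); S=lambda p:cr(p,195,200,8,400,0)
    jar=[(ct,[[0,0,.118]],T([(247,180)])),
     (ct,[[-h,-h,.098],[h,-h,.098],[h,h,.098],[h,-h,0]],T([(165,75),(115,245),(285,293),(48,240)])),
     (cs,[[0,0,.118],[-h,h,.072],[-h,-h,.072],[-h,h,.008],[-h,-h,.008]],S([(583,82),(528,228),(682,220),(545,365),(692,350)]))]
    p,r=fit(jar,[.42,-.32,3.1]); print("jar",p[:2],np.degrees(p[2]),r.tolist())
    q=.04
    p,r=fit([(ct,[[-q,-q,.008],[-q,q,.008],[q,q,.008],[q,-q,.008]],cr([(435,437),(550,447),(545,566),(430,555)],220,170,4,400,400))],[.45,.17,3.1])
    print("liner",p[:2],np.degrees(p[2]),r.tolist())
    t=cr([(20,140),(372,168)],135,160,3)
    p,r=fit([(ct,[[.052,-.152,.05],[.052,.152,.05]],cr([(372,169),(20,140)],135,160,3)),(ct,[[-.052,.152,.024],[-.052,-.152,.024]],cr([(37,28),(385,52)],135,160,3)[:2]*[1,1])] if 0 else [(ct,[[.052,.152,.05],[.052,-.152,.05],[-.052,.152,.024]],cr([(372,169),(20,140),(385,52)],135,160,3))],[.45,.27,3.1])
    print("tray",p[:2],np.degrees(p[2]),r.tolist()); c,s=np.cos(p[2]),np.sin(p[2]);print(" cell",p[0]-s*.1,p[1]+c*.1)
    p,r=fit([(ct,[[.065,.055,.012],[.065,-.055,.012],[-.065,-.055,.012],[-.065,.055,.012]],cr([(18,208),(140,208),(142,349),(20,350)],295,105,3,0,180))],[.6,0,0])
    print("plate",p[:2],np.degrees(p[2]),r.tolist())
    for nm,uv,z in [("cheek top",cr([(45,516),(170,516)],295,108,4,0,400),.1285),("post top",cr([(50,442),(163,442),(50,500),(163,500)],295,108,4,0,400),.12),("padtop",cr([(78,575),(140,575)],295,108,4,0,400),.14)]:
        print(nm,unproj(ct,uv,z).tolist())
    t=ct["img"]; s=cs["img"]
    S=np.hstack([crop(t,298,110,50,56,8),crop(s,318,188,50,56,8)]);cv2.imwrite("pics/c3.png",S)
E
python3 fit.py
```

```text
jar [ 0.4248 -0.3178] 162.9860604613275 [[-0.4, -0.4], [-0.5, -1.4], [-0.6, -0.3], [0.6, 0.7], [-1.1, 1.7], [-0.5, -0.1], [-1.5, 1.7], [-0.3, -0.1], [-0.6, 0.5], [0.7, -0.5]]
liner [0.4864 0.1876] 176.91505590370878 [[0.1, 0.4], [0.9, -0.3], [-0.1, -0.5], [-1.1, 0.4]]
tray [0.4912 0.2852] 175.91642094022293 [[-0.5, -0.3], [0.4, 0.1], [0.1, 0.3]]
 cell 0.4840319113096085 0.18542774075402046
plate [ 0.6442 -0.0242] 0.9546069182499046 [[0.3, 0.3], [-0.1, -0.0], [-0.0, -0.2], [-0.1, -0.1]]
cheek top [[0.6175291879908558, 0.013868380163579549, 0.12850000000000006], [0.6180877637939214, -0.06232753419973673, 0.12850000000000006]]
post top [[0.6663454144833748, 0.011555209537371155, 0.11999999999999988], [0.666868873376156, -0.05825051578350715, 0.11999999999999988], [0.6296922363022277, 0.011182977099533784, 0.11999999999999988], [0.6302040400926572, -0.05834123684480312, 0.11999999999999988]]
padtop [[0.5786684073464542, -0.006702088842890978, 0.1399999999999999], [0.5789363577876203, -0.043924475769340575, 0.1399999999999999]]
```

View pics/c3.png

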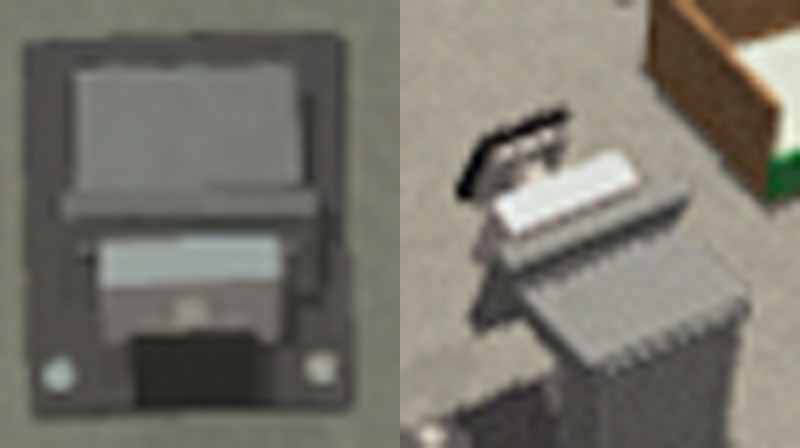

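Stand: cheek origin ≈ (0.609, -0.0245, 0.105), yaw ≈ 0.7°, and the pad looks clamped near the 45 mm end. The jar is at (0.425, -0.318), front facing -17°. The free cell is at ≈ (0.486, 0.187), front facing about -3.5°. I'll move over the jar.

Emit:
arm_command:
  moves:
    - [1,-5.5,0,0,0,-5]
    - [1,-5.5,0,0,0,-5]
    - [1,-5.5,0,0,0,-5]
    - [1,-5.5,0,0,0,-5]
    - [1,-5.5,0,0,0,-5]
  hand: -1
  grip_force: 60

```text
time: 1.02
tool_pos: [0.3196, 0.2873, 0.2535]
orientation: [[0.774, 0.001, -0.634], [0.634, 0.0, 0.774], [0.001, -1.0, -0.0]]
force: [0.5, -0.7, -0.2]
gripper_width: 0.0856
```

Emit:
arm_command:
  moves:
    - [1,-5.5,0,0,0,-5]
    - [1,-5.5,0,0,0,-5]
    - [1,-5.5,0,0,0,-5]
    - [1,-5.5,0,0,0,-5]
    - [1,-5.5,0,0,0,-5]

```text
time: 1.65
tool_pos: [0.3696, 0.0121, 0.2538]
orientation: [[0.969, 0.002, -0.247], [0.247, -0.0, 0.969], [0.002, -1.0, -0.001]]
force: [1.3, -0.3, -0.5]
gripper_width: 0.0855
```

Emit:
arm_command:
  moves:
    - [1,-5.5,0,0,0,-5]
    - [1,-5.5,0,0,0,-5]
    - [1,-5.5,0,0,0,-5]
    - [1,-5.5,0,0,0,-5]
    - [0.5,-4,0,0,0,-5]

```text
time: 2.28
tool_pos: [0.4145, -0.2486, 0.2534]
orientation: [[0.982, 0.0, 0.187], [-0.187, -0.0, 0.982], [0.001, -1.0, -0.0]]
force: [0.5, 0.3, 0.1]
gripper_width: 0.0852
```

```bash
cat > st.py <<'E'
from h import *
np.set_printoptions(suppress=True,precision=4)
o=sensors.get_obs();R=o["orientation"]
print(o["time"],o["tool_pos"],"jaw",np.degrees(np.arctan2(R[1,0],R[0,0])),"\n",R,"\nq",o["q"],"F",o["force"],o["torque"],o["gripper_width"])
E
python3 st.py
```

```text
2.275 [ 0.4145 -0.2486  0.2534] jaw -10.792809924112783 
 [[ 0.9823  0.0004  0.1873]
 [-0.1873 -0.0005  0.9823]
 [ 0.0005 -1.     -0.0004]] 
q [-40.3059  -7.1883 107.9907  -0.0054  79.1617 -29.5121] F [0.5347 0.27   0.0732] [-0.0165 -0.0216 -0.0427] 0.08520269838367604
```

Emit:
arm_command:
  moves:
    - [0.5,-3.5,-4,0,0,-3.1]
    - [0.53,-3.4,-4,0,0,-3.1]
    - [0,0,0,0,0,0]

```text
time: 2.65
tool_pos: [0.4227, -0.3151, 0.1691]
orientation: [[0.957, -0.006, 0.291], [-0.291, 0.005, 0.957], [-0.007, -1.0, 0.003]]
force: [0.5, 1.0, -0.4]
gripper_width: 0.0851
```

```bash
python3 - <<'E'
from h import *
ct=read_camera("top");cs=read_camera("scene")
cv2.imwrite("pics/g0.png",np.hstack([crop(ct["img"],405,185,66,66,6),crop(cs["img"],185,170,67,66,6)]))
o=sensors.get_obs();print(o["tool_pos"],proj(ct,o["tool_pos"]))
E
python3 st.py
```

```text
[ 0.42462437 -0.3148848   0.17323772] [[447.57731839 215.44750245]]
2.75 [ 0.4246 -0.3149  0.1732] jaw -16.748728979837097 
 [[ 0.9576 -0.0006  0.2882]
 [-0.2882  0.0011  0.9576]
 [-0.0009 -1.      0.0008]] 
q [-45.1201   3.684  106.333    0.0184  70.0521 -28.3777] F [ 0.1702 -0.0686  0.5575] [ 0.025  -0.0006  0.0383] 0.08557877436295429
```

View pics/g0.png

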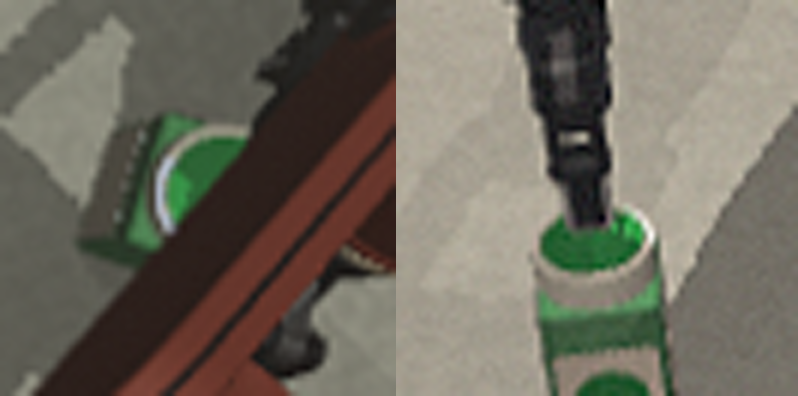

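The gripper is over the jar and aligned with it. Next I'll descend and grip.

Emit:
arm_command:
  moves:
    - [0,-0.2,-3,0,0,0]
    - [0,0,-3,0,0,0]
    - [0,0,-2.5,0,0,0]
    - [0,0,0,0,0,0]

```text
time: 3.25
tool_pos: [0.4247, -0.3158, 0.0885]
orientation: [[0.958, -0.001, 0.287], [-0.287, 0.001, 0.958], [-0.001, -1.0, 0.001]]
force: [-0.5, -0.7, -0.9]
gripper_width: 0.0854
```

Emit:
arm_command:
  moves:
    - [0,0,0,0,0,0]
    - [0,0,0,0,0,0]
    - [0,0,0,0,0,0]
    - [0,0,0,0,0,0]
    - [0,0,0,0,0,0]
  hand: 1
  grip_force: 60

```text
time: 3.88
tool_pos: [0.4257, -0.3178, 0.091]
orientation: [[0.958, 0.002, 0.288], [-0.288, -0.002, 0.958], [0.002, -1.0, -0.001]]
force: [-3.8, 2.7, 7.8]
gripper_width: 0.0574
```

```bash
python3 st.py
```

```text
3.875 [ 0.4257 -0.3178  0.091 ] jaw -16.727950333530675 
 [[ 0.9577  0.0019  0.2878]
 [-0.2878 -0.002   0.9577]
 [ 0.0024 -1.     -0.0013]] 
q [-45.2554  10.1252 109.1369  -0.0028  60.5826 -28.526 ] F [-3.7689  2.7119  7.767 ] [ 0.3679  0.4052 -0.0141] 0.057420047077356685
```

Emit:
arm_command:
  moves:
    - [0,0,0,0,0,0]
    - [0,0,0,0,0,0]
    - [0,0,0,0,0,0]

```text
time: 4.25
tool_pos: [0.4257, -0.3179, 0.091]
orientation: [[0.958, 0.002, 0.288], [-0.288, -0.002, 0.958], [0.002, -1.0, -0.001]]
force: [-2.8, 2.2, 7.6]
gripper_width: 0.0571
```

Emit:
arm_command:
  moves:
    - [0,0,1,0,0,0]
    - [0,0,3,0,0,0]
    - [0,0,4,0,0,0]
    - [0,0,4,0,0,0]
    - [0,0,0,0,0,0]

```text
time: 4.88
tool_pos: [0.4267, -0.3189, 0.213]
orientation: [[0.958, 0.006, 0.288], [-0.288, -0.006, 0.958], [0.008, -1.0, -0.004]]
force: [-0.6, -0.0, -4.5]
gripper_width: 0.0576
```

Emit:
arm_command:
  moves:
    - [0,0,0,0,0,0]
    - [0,0,0,0,0,0]

```text
time: 5.12
tool_pos: [0.4238, -0.3161, 0.2062]
orientation: [[0.958, -0.003, 0.288], [-0.288, 0.003, 0.958], [-0.003, -1.0, 0.002]]
force: [-0.1, -0.4, -4.0]
gripper_width: 0.0571
```

```bash
python3 st.py;python3 - <<'E'
from h import *
ct=read_camera("top");cs=read_camera("scene")
o=sensors.get_obs();R=o["orientation"];p=o["tool_pos"]
h=.029
im=cs["img"].copy(); k=8;U,V=170,150
big=crop(im,U,V,75,75,k)
C=[p+R@np.array([sx*h,.090-z,sy*h]) for z in(0,.098) for sx,sy in((1,1),(1,-1),(-1,-1),(-1,1))]
q=((proj(cs,C)-[U,V]+.5)*k-.5)
for i in range(4):
    for a,b in((i,(i+1)%4),(i+4,(i+1)%4+4),(i,i+4)): cv2.line(big,*[tuple(int(v) for v in q[j]) for j in(a,b)],(0,0,255) if i else (255,0,0),1)
cv2.imwrite("pics/g1.png",big); cv2.imwrite("pics/sc_g1.png",im)
print(proj(cs,p))
E
```

```text
5.125 [ 0.4238 -0.3161  0.2062] jaw -16.738037873798334 
 [[ 0.9576 -0.0026  0.288 ]
 [-0.288   0.0027  0.9576]
 [-0.0033 -1.      0.0018]] 
q [-45.2663   1.84   104.5044   0.0005  73.8713 -28.5282] F [-0.0874 -0.3615 -3.9822] [ 0.0659 -0.0107  0.0105] 0.05714844808588088
[[213.274594   184.43299877]]
```

View pics/g1.png

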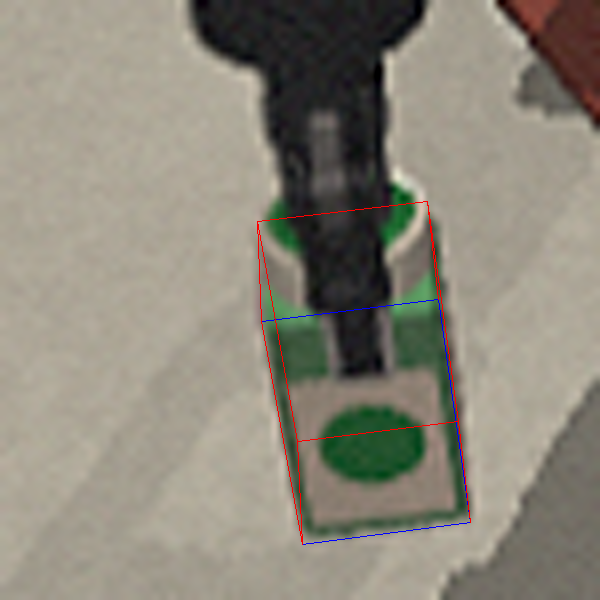

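The projected box lies on the jar, so the grasp is straight, with the TCP 90 mm above the base. Next I'll plan the press poses.

```bash
cat > plan.py <<'E'
import sys
from h import *
from scipy.spatial.transform import Rotation as Ro
np.set_printoptions(suppress=True,precision=3)
O=np.array([.609,-.0245,.105]);psi=np.radians(.7)
C=(Ro.from_euler("z",psi)*Ro.from_euler("y",20,degrees=True)).as_matrix();X,Y,Z=C.T
TX={"f":X,"l":Y,"r":-Y}
def pose(side,e,H=.090):   # e: panel's distance out from the cheek
    R=np.c_[TX[side],-Z,np.cross(TX[side],-Z)]
    return O-(e+.029)*X+(H-.04)*Z,R
def report(P,R):
    o=sensors.get_obs();d=(P-o["tool_pos"])*100;r=(Ro.from_matrix(R)*Ro.from_matrix(o["orientation"]).inv()).as_rotvec(degrees=True)
    n=int(max(np.ceil(np.linalg.norm(d)/5.5),np.ceil(np.linalg.norm(r)/10)))
    print("t",round(o["time"],2),"F",o["force"],"Fx",o["force"]@X,"w",o["gripper_width"],"q6",o["q"][5])
    print("tool",o["tool_pos"],"cheek xyz mm",1e3*C.T@(o["tool_pos"]-O),"\nshift",d,"turn",r,"rows",n,"each",d/n,r/n)
if __name__=="__main__": print("X",X,"target",*pose(sys.argv[1],float(sys.argv[2]))[:1]);report(*pose(sys.argv[1],float(sys.argv[2])))
E
python3 plan.py f .080
```

```text
X [ 0.94   0.011 -0.342] target [ 0.524 -0.026  0.189]
t 5.22 F [ 0.64  -0.318 -3.53 ] Fx 1.805523975820789 w 0.057179263078269385 q6 -28.525042978824192
tool [ 0.424 -0.316  0.207] cheek xyz mm [-211.821 -289.58    30.954] 
shift [ 9.959 29.082 -1.727] turn [ 2.692 19.736 17.282] rows 6 each [ 1.66   4.847 -0.288] [0.449 3.289 2.88 ]
```

Emit:
arm_command:
  moves:
    - [1,2.9,0.3,0.27,2,1.7]
    - [1,2.9,0.3,0.27,2,1.7]
    - [1,2.9,0.3,0.27,2,1.7]
    - [1,2.9,0,0.27,2,1.7]
    - [1,2.9,0,0.27,2,1.7]

```text
time: 5.85
tool_pos: [0.4749, -0.171, 0.2165]
orientation: [[0.974, -0.177, 0.141], [-0.141, 0.011, 0.99], [-0.176, -0.984, -0.014]]
force: [-0.2, 0.1, -4.2]
gripper_width: 0.057
```

Emit:
arm_command:
  moves:
    - [1,2.9,0,0.27,2,1.8]
    - [1,2.9,-0.6,0.27,2,1.8]
    - [1,2.9,-0.6,0.27,2,1.8]
    - [1,2.9,-0.6,0.27,2,1.8]
    - [1,2.9,-0.6,0.27,1.8,1.8]

```text
time: 6.48
tool_pos: [0.525, -0.0261, 0.1921]
orientation: [[0.94, -0.342, -0.018], [0.016, -0.008, 1.0], [-0.342, -0.94, -0.002]]
force: [0.3, -0.3, -2.7]
gripper_width: 0.0576
```

Emit:
arm_command:
  moves:
    - [0,0,0,0,0,0]
    - [0,0,0,0,0,0]
    - [0,0,0,0,0,0]

```text
time: 6.85
tool_pos: [0.5247, -0.0279, 0.1933]
orientation: [[0.94, -0.34, -0.016], [0.014, -0.008, 1.0], [-0.34, -0.94, -0.002]]
force: [-0.7, -0.2, -3.5]
gripper_width: 0.0577
```

```bash
python3 plan.py f .080
python3 - <<'E'
from h import *
ct=read_camera("top");cs=read_camera("scene")
cv2.imwrite("pics/p0.png",np.hstack([crop(ct["img"],285,105,66,75,6),crop(cs["img"],285,155,66,75,6)]))
E
```

```text
X [ 0.94   0.011 -0.342] target [ 0.524 -0.026  0.189]
t 6.85 F [-0.709 -0.17  -3.524] Fx 0.5371959975096258 w 0.057689689574310685 q6 -9.823983876559364
tool [ 0.525 -0.028  0.193] cheek xyz mm [-109.494   -2.354   54.142] 
shift [-0.098  0.234 -0.406] turn [ 0.135  0.119 -0.197] rows 1 each [-0.098  0.234 -0.406] [ 0.135  0.119 -0.197]
```

View pics/p0.png

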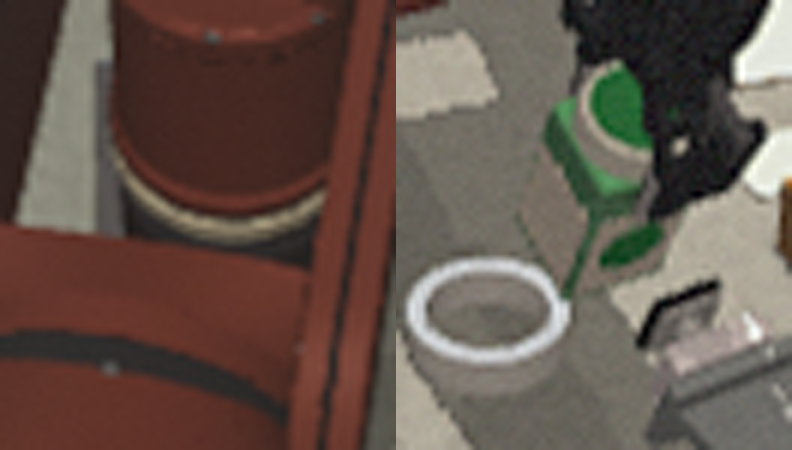

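Emit:
arm_command:
  moves:
    - [0,0.2,-0.4,0,0,0]
    - [0.28,0,-0.1,0,0,0]
    - [0.28,0,-0.1,0,0,0]
    - [0.28,0,-0.1,0,0,0]
    - [0.1,0,-0.04,0,0,0]

```text
time: 7.58
tool_pos: [0.5344, -0.0251, 0.1858]
orientation: [[0.94, -0.34, -0.017], [0.015, -0.008, 1.0], [-0.34, -0.94, -0.002]]
force: [0.3, 0.7, -3.3]
gripper_width: 0.0572
```

Emit:
arm_command:
  moves:
    - [0.15,0,-0.055,0,0,0]
    - [0.15,0,-0.055,0,0,0]
    - [0.15,0,-0.055,0,0,0]
    - [0.15,0,-0.055,0,0,0]
    - [0,0,0,0,0,0]

```text
time: 8.2
tool_pos: [0.5402, -0.0251, 0.1836]
orientation: [[0.94, -0.34, -0.017], [0.015, -0.008, 1.0], [-0.34, -0.94, -0.002]]
force: [0.9, 0.1, -3.1]
gripper_width: 0.0575
```

```bash
python3 plan.py f .060
```

```text
X [ 0.94   0.011 -0.342] target [ 0.542 -0.025  0.182]
t 8.2 F [ 0.872  0.124 -3.066] Fx 1.8697096760407221 w 0.05750188416729633 q6 -9.410676160649336
tool [ 0.54  -0.025  0.184] cheek xyz mm [-91.507   0.241  50.363] 
shift [ 0.223 -0.021 -0.12 ] turn [ 0.116  0.095 -0.262] rows 1 each [ 0.223 -0.021 -0.12 ] [ 0.116  0.095 -0.262]
```

Emit:
arm_command:
  moves:
    - [0.14,0,-0.05,0,0,0]
    - [0.14,0,-0.05,0,0,0]
    - [0.14,0,-0.05,0,0,0]
    - [0.14,0,-0.05,0,0,0]

```text
time: 8.7
tool_pos: [0.5459, -0.0251, 0.1817]
orientation: [[0.94, -0.34, -0.017], [0.015, -0.008, 1.0], [-0.34, -0.94, -0.002]]
force: [1.1, 0.1, -3.8]
gripper_width: 0.0577
```

Emit:
arm_command:
  moves:
    - [0.14,0,-0.05,0,0,0]
    - [0.14,0,-0.05,0,0,0]
    - [0,0,0,0,0,0]

```text
time: 9.07
tool_pos: [0.5486, -0.0251, 0.1806]
orientation: [[0.94, -0.34, -0.017], [0.015, -0.008, 1.0], [-0.341, -0.94, -0.002]]
force: [0.1, -0.8, -4.2]
gripper_width: 0.0572
```

```bash
python3 plan.py f .050
```

```text
X [ 0.94   0.011 -0.342] target [ 0.552 -0.025  0.179]
t 9.07 F [ 0.083 -0.762 -4.184] Fx 1.4997599327548767 w 0.057241426151972745 q6 -9.302369481806133
tool [ 0.549 -0.025  0.181] cheek xyz mm [-82.614   0.18   50.386] 
shift [ 0.327 -0.014 -0.16 ] turn [ 0.112  0.09  -0.264] rows 1 each [ 0.327 -0.014 -0.16 ] [ 0.112  0.09  -0.264]
```

e = 53.6 mm and still no contact. I'll go in finer steps.

Emit:
arm_command:
  moves:
    - [0.12,0,-0.045,0,0,0]
    - [0.12,0,-0.045,0,0,0]
    - [0.12,0,-0.045,0,0,0]

```text
time: 9.45
tool_pos: [0.5523, -0.0251, 0.1793]
orientation: [[0.94, -0.34, -0.017], [0.015, -0.008, 1.0], [-0.34, -0.94, -0.002]]
force: [0.1, -0.3, -4.4]
gripper_width: 0.0576
```

Emit:
arm_command:
  moves:
    - [0.12,0,-0.045,0,0,0]
    - [0.12,0,-0.045,0,0,0]
    - [0,0,0,0,0,0]

```text
time: 9.82
tool_pos: [0.5546, -0.0251, 0.1784]
orientation: [[0.94, -0.34, -0.017], [0.015, -0.008, 1.0], [-0.34, -0.94, -0.002]]
force: [0.9, -0.1, -3.5]
gripper_width: 0.0575
```

```bash
python3 plan.py f .045
```

```text
X [ 0.94   0.011 -0.342] target [ 0.557 -0.025  0.177]
t 9.82 F [ 0.859 -0.082 -3.532] Fx 2.013865106382464 w 0.05746611308323813 q6 -9.223586839855432
tool [ 0.555 -0.025  0.178] cheek xyz mm [-76.194   0.093  50.361] 
shift [ 0.194 -0.007 -0.109] turn [ 0.114  0.094 -0.26 ] rows 1 each [ 0.194 -0.007 -0.109] [ 0.114  0.094 -0.26 ]
```

Emit:
arm_command:
  moves:
    - [0.12,0,-0.045,0,0,0]
    - [0.12,0,-0.045,0,0,0]

```text
time: 10.07
tool_pos: [0.5571, -0.0251, 0.1775]
orientation: [[0.94, -0.34, -0.017], [0.015, -0.008, 1.0], [-0.34, -0.94, -0.002]]
force: [-0.2, 0.5, -3.9]
gripper_width: 0.0574
```

Emit:
arm_command:
  moves:
    - [0.12,0,-0.045,0,0,0]
    - [0.12,0,-0.045,0,0,0]

```text
time: 10.32
tool_pos: [0.5591, -0.0251, 0.1767]
orientation: [[0.94, -0.341, -0.017], [0.015, -0.008, 1.0], [-0.341, -0.94, -0.002]]
force: [-2.1, 0.2, -0.8]
gripper_width: 0.0571
```

```bash
python3 plan.py f .040
```

```text
X [ 0.94   0.011 -0.342] target [ 0.561 -0.025  0.176]
t 10.32 F [-2.099  0.246 -0.802] Fx -1.6956373087120953 w 0.05714018131076586 q6 -9.169145439465625
tool [ 0.559 -0.025  0.177] cheek xyz mm [-71.388   0.03   50.348] 
shift [ 0.212 -0.    -0.114] turn [ 0.111  0.048 -0.261] rows 1 each [ 0.212 -0.    -0.114] [ 0.111  0.048 -0.261]
```

Contact: the along-axis force has changed by about 3.3 N, which puts the rest face at e ≈ 44.6 mm. I'll sink the pad to about 9.5 mm.

Emit:
arm_command:
  moves:
    - [0.11,0,-0.04,0,0,0]
    - [0.11,0,-0.04,0,0,0]
    - [0.11,0,-0.04,0,0,0]

```text
time: 10.7
tool_pos: [0.5625, -0.025, 0.1755]
orientation: [[0.94, -0.341, -0.017], [0.015, -0.007, 1.0], [-0.341, -0.94, -0.002]]
force: [-3.0, -0.1, 0.2]
gripper_width: 0.0573
```

Emit:
arm_command:
  moves:
    - [0.11,0,-0.04,0,0,0]
    - [0.11,0,-0.04,0,0,0]
    - [0,0,0,0,0,0]

```text
time: 11.08
tool_pos: [0.5647, -0.025, 0.1747]
orientation: [[0.94, -0.341, -0.017], [0.015, -0.007, 1.0], [-0.341, -0.94, -0.002]]
force: [-4.6, 0.1, 1.5]
gripper_width: 0.0575
```

```bash
python3 plan.py f .0355
```

```text
X [ 0.94   0.011 -0.342] target [ 0.565 -0.025  0.174]
t 11.07 F [-4.637  0.121  1.46 ] Fx -4.854705609979441 w 0.05751210160132123 q6 -9.103625219635619
tool [ 0.565 -0.025  0.175] cheek xyz mm [-65.431   0.018  50.346] 
shift [ 0.076 -0.001 -0.064] turn [ 0.105  0.067 -0.263] rows 1 each [ 0.076 -0.001 -0.064] [ 0.105  0.067 -0.263]
```

Emit:
arm_command:
  moves:
    - [0.08,0,-0.03,0,0,0]
    - [0.07,0,-0.025,0,0,0]
    - [0,0,0,0,0,0]
    - [0,0,0,0,0,0]
    - [0,0,0,0,0,0]

```text
time: 11.7
tool_pos: [0.566, -0.025, 0.1742]
orientation: [[0.94, -0.341, -0.017], [0.015, -0.007, 1.0], [-0.341, -0.94, -0.002]]
force: [-5.7, 0.9, 1.5]
gripper_width: 0.0574
```

Emit:
arm_command:
  moves:
    - [0,0,0,0,0,0]
    - [0,0,0,0,0,0]
    - [0,0,0,0,0,0]
    - [0,0,0,0,0,0]
    - [0,0,0,0,0,0]

```text
time: 12.32
tool_pos: [0.566, -0.025, 0.1742]
orientation: [[0.94, -0.341, -0.017], [0.015, -0.007, 1.0], [-0.341, -0.94, -0.002]]
force: [-4.8, 0.9, 2.0]
gripper_width: 0.0575
```

```bash
python3 plan.py f .080
```

```text
X [ 0.94   0.011 -0.342] target [ 0.524 -0.026  0.189]
t 12.32 F [-4.804  0.902  2.009] Fx -5.190220091295625 w 0.05752770009282336 q6 -9.085857910405803
tool [ 0.566 -0.025  0.174] cheek xyz mm [-64.059   0.07   50.323] 
shift [-4.234 -0.059  1.507] turn [ 0.102  0.043 -0.264] rows 1 each [-4.234 -0.059  1.507] [ 0.102  0.043 -0.264]
```

Emit:
arm_command:
  moves:
    - [-0.5,0,0.18,0,0,0]
    - [-0.9,0,0.33,0,0,0]
    - [-1,0,0.36,0,0,0]
    - [-1,0,0.36,0,0,0]
    - [-0.83,-0.06,0.28,0,0,0]

```text
time: 12.95
tool_pos: [0.5235, -0.0257, 0.1896]
orientation: [[0.94, -0.34, -0.017], [0.015, -0.008, 1.0], [-0.34, -0.941, -0.002]]
force: [0.6, 0.3, -3.0]
gripper_width: 0.0575
```

```bash
python3 plan.py l .080
```

```text
X [ 0.94   0.011 -0.342] target [ 0.524 -0.026  0.189]
t 12.95 F [ 0.64   0.304 -2.959] Fx 1.6164633835734095 w 0.05753183868407977 q6 -9.688608700602172
tool [ 0.524 -0.026  0.19 ] cheek xyz mm [-109.238   -0.18    50.24 ] 
shift [ 0.014  0.018 -0.031] turn [30.755  0.647 84.367] rows 9 each [ 0.002  0.002 -0.003] [3.417 0.072 9.374]
```

Emit:
arm_command:
  moves:
    - [0,0,0,3.08,0.06,8.44]
    - [0,0,0,3.08,0.06,8.44]
    - [0,0,0,3.08,0.06,8.44]
    - [0,0,0,3.08,0.06,8.44]
    - [0,0,0,3.08,0.06,8.44]

```text
time: 13.58
tool_pos: [0.5239, -0.0258, 0.1894]
orientation: [[0.651, -0.34, -0.679], [0.72, -0.006, 0.694], [-0.24, -0.94, 0.241]]
force: [0.1, -0.7, -2.9]
gripper_width: 0.0573
```

Emit:
arm_command:
  moves:
    - [0,0,0,3.08,0.06,8.44]
    - [0,0,0,3.08,0.06,8.44]
    - [0,0,0,3.08,0.06,8.44]
    - [0,0,0,3.08,0.06,8.44]
    - [0,0,0,3.08,0.06,8.44]

```text
time: 14.2
tool_pos: [0.5239, -0.0258, 0.1894]
orientation: [[-0.018, -0.341, -0.94], [1.0, -0.004, -0.017], [0.002, -0.94, 0.341]]
force: [0.4, 0.6, -3.7]
gripper_width: 0.0573
```

Emit:
arm_command:
  moves:
    - [0,0,0,0,0,0]
    - [0,0,0,0,0,0]

```text
time: 14.45
tool_pos: [0.524, -0.0257, 0.1893]
orientation: [[-0.01, -0.342, -0.94], [1.0, -0.004, -0.009], [-0.001, -0.94, 0.342]]
force: [-0.7, -0.0, -3.6]
gripper_width: 0.0574
```

```bash
python3 plan.py l .080
```

```text
X [ 0.94   0.011 -0.342] target [ 0.524 -0.026  0.189]
t 14.45 F [-0.735 -0.006 -3.615] Fx 0.5455220763760875 w 0.05743696081226486 q6 -99.43871480952811
tool [ 0.524 -0.026  0.189] cheek xyz mm [-108.711   -0.202   50.163] 
shift [-0.033  0.02  -0.005] turn [0.039 0.023 0.122] rows 1 each [-0.033  0.02  -0.005] [0.039 0.023 0.122]
```

Emit:
arm_command:
  moves:
    - [0.5,0,-0.18,0,0,0]
    - [0.6,0,-0.22,0,0,0]
    - [0.6,0,-0.22,0,0,0]
    - [0.5,0,-0.18,0,0,0]
    - [0.35,0,-0.125,0,0,0]

```text
time: 15.08
tool_pos: [0.5499, -0.0257, 0.1796]
orientation: [[-0.013, -0.342, -0.94], [1.0, -0.004, -0.012], [0.0, -0.94, 0.342]]
force: [0.7, -0.3, -4.3]
gripper_width: 0.0573
```

Emit:
arm_command:
  moves:
    - [0.15,0,-0.055,0,0,0]
    - [0.12,0,-0.045,0,0,0]

```text
time: 15.32
tool_pos: [0.5523, -0.0257, 0.1789]
orientation: [[-0.013, -0.342, -0.94], [1.0, -0.004, -0.012], [0.0, -0.94, 0.342]]
force: [0.2, -1.2, -4.2]
gripper_width: 0.0572
```

Emit:
arm_command:
  moves:
    - [0.12,0,-0.045,0,0,0]
    - [0.12,0,-0.045,0,0,0]

```text
time: 15.58
tool_pos: [0.5547, -0.0257, 0.1781]
orientation: [[-0.013, -0.342, -0.94], [1.0, -0.004, -0.012], [0.0, -0.94, 0.342]]
force: [-0.5, -0.5, -4.1]
gripper_width: 0.0574
```

Emit:
arm_command:
  moves:
    - [0.12,0,-0.045,0,0,0]
    - [0.12,0,-0.045,0,0,0]

```text
time: 15.82
tool_pos: [0.5569, -0.0256, 0.1773]
orientation: [[-0.013, -0.343, -0.939], [1.0, -0.004, -0.012], [0.001, -0.939, 0.343]]
force: [-1.5, 1.1, -1.1]
gripper_width: 0.0574
```

```bash
python3 plan.py l .0355
```

```text
X [ 0.94   0.011 -0.342] target [ 0.565 -0.025  0.174]
t 15.82 F [-1.535  1.122 -1.144] Fx -1.038015923381709 w 0.05739977343957203 q6 -99.16975492810226
tool [ 0.557 -0.026  0.177] cheek xyz mm [-73.719  -0.511  50.148] 
shift [ 0.861  0.062 -0.329] turn [-0.03  -0.038 -0.047] rows 1 each [ 0.861  0.062 -0.329] [-0.03  -0.038 -0.047]
```

Emit:
arm_command:
  moves:
    - [0.12,0.01,-0.045,0,0,0]
    - [0.12,0.01,-0.045,0,0,0]
    - [0.12,0.01,-0.045,0,0,0]
    - [0.12,0.01,-0.045,0,0,0]

```text
time: 16.32
tool_pos: [0.5618, -0.0254, 0.1756]
orientation: [[-0.013, -0.342, -0.939], [1.0, -0.004, -0.012], [0.0, -0.94, 0.342]]
force: [-3.2, -0.9, 1.5]
gripper_width: 0.0574
```

Emit:
arm_command:
  moves:
    - [0.12,0,-0.045,0,0,0]
    - [0.12,0,-0.045,0,0,0]
    - [0.1,0,-0.035,0,0,0]
    - [0,0,0,0,0,0]

```text
time: 16.82
tool_pos: [0.5652, -0.0254, 0.1743]
orientation: [[-0.013, -0.343, -0.939], [1.0, -0.004, -0.012], [0.0, -0.94, 0.343]]
force: [-4.9, -1.0, 3.5]
gripper_width: 0.0574
```

```bash
python3 plan.py l .0355
```

```text
X [ 0.94   0.011 -0.342] target [ 0.565 -0.025  0.174]
t 16.82 F [-4.89  -1.014  3.46 ] Fx -5.789337307586615 w 0.05735902732556463 q6 -99.03454085726372
tool [ 0.565 -0.025  0.174] cheek xyz mm [-64.92   -0.32   50.139] 
shift [ 0.034  0.032 -0.027] turn [-0.019 -0.031 -0.043] rows 1 each [ 0.034  0.032 -0.027] [-0.019 -0.031 -0.043]
```

Emit:
arm_command:
  moves:
    - [0.04,0,-0.015,0,0,0]
    - [0,0,0,0,0,0]
    - [0,0,0,0,0,0]
    - [0,0,0,0,0,0]
    - [0,0,0,0,0,0]

```text
time: 17.45
tool_pos: [0.5655, -0.0253, 0.1742]
orientation: [[-0.013, -0.343, -0.939], [1.0, -0.004, -0.012], [0.0, -0.939, 0.343]]
force: [-5.7, -1.3, 3.6]
gripper_width: 0.0577
```

Emit:
arm_command:
  moves:
    - [0,0,0,0,0,0]
    - [0,0,0,0,0,0]
    - [0,0,0,0,0,0]

```text
time: 17.82
tool_pos: [0.5654, -0.0253, 0.1742]
orientation: [[-0.013, -0.343, -0.939], [1.0, -0.004, -0.012], [0.0, -0.939, 0.343]]
force: [-5.7, -1.4, 4.6]
gripper_width: 0.0574
```

Emit:
arm_command:
  moves:
    - [-0.5,0,0.18,0,0,0]
    - [-0.9,0,0.33,0,0,0]
    - [-1,0,0.36,0,0,0]
    - [-1,0,0.36,0,0,0]
    - [-0.8,-0.05,0.28,0,0,0]

```text
time: 18.45
tool_pos: [0.5231, -0.0257, 0.1894]
orientation: [[-0.013, -0.341, -0.94], [1.0, -0.004, -0.012], [0.0, -0.94, 0.341]]
force: [0.8, -1.1, -3.1]
gripper_width: 0.0573
```

```bash
python3 plan.py r .080
python3 - <<'E'
from h import *
ct=read_camera("top");cs=read_camera("scene")
o=sensors.get_obs();R=o["orientation"];p=o["tool_pos"];h=.029
k=8;U,V=290,150
big=crop(cs["img"],U,V,75,75,k)
C=[p+R@np.array([sx*h,.090-z,sy*h]) for z in(0,.098) for sx,sy in((1,1),(1,-1),(-1,-1),(-1,1))]
q=((proj(cs,C)-[U,V]+.5)*k-.5)
for i in range(4):
    for a,b in((i,(i+1)%4),(i+4,(i+1)%4+4),(i,i+4)): cv2.line(big,*[tuple(int(v) for v in q[j]) for j in(a,b)],(0,0,255) if i else (255,0,0),1)
cv2.imwrite("pics/p1.png",big)
E
```

```text
X [ 0.94   0.011 -0.342] target [ 0.524 -0.026  0.189]
t 18.45 F [ 0.76  -1.094 -3.05 ] Fx 1.7451111346807229 w 0.0572746356653442 q6 -99.63261412460145
tool [ 0.523 -0.026  0.189] cheek xyz mm [-109.562   -0.142   49.89 ] 
shift [ 0.056  0.015 -0.009] turn [ 61.478   0.737 169.114] rows 18 each [ 0.003  0.001 -0.   ] [3.415 0.041 9.395]
```

View pics/p1.png

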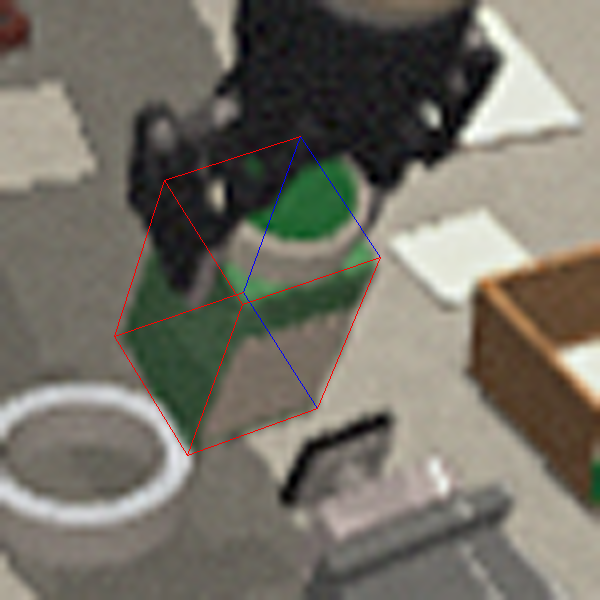

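Emit:
arm_command:
  moves:
    - [0,0,0,-3.08,-0.04,-8.46]
    - [0,0,0,-3.08,-0.04,-8.46]
    - [0,0,0,-3.08,-0.04,-8.46]
    - [0,0,0,-3.08,-0.04,-8.46]
    - [0,0,0,-3.08,-0.04,-8.46]

```text
time: 19.18
tool_pos: [0.5239, -0.0258, 0.1889]
orientation: [[0.659, -0.341, -0.67], [0.712, -0.004, 0.702], [-0.243, -0.94, 0.24]]
force: [-0.7, -0.5, -4.0]
gripper_width: 0.0574
```

Emit:
arm_command:
  moves:
    - [0,0,0,-3.08,-0.04,-8.46]
    - [0,0,0,-3.08,-0.04,-8.46]
    - [0,0,0,-3.08,-0.04,-8.46]
    - [0,0,0,-3.08,-0.04,-8.46]
    - [0,0,0,-3.08,-0.04,-8.46]

```text
time: 19.8
tool_pos: [0.5239, -0.0258, 0.1889]
orientation: [[0.94, -0.341, -0.008], [0.007, -0.005, 1.0], [-0.341, -0.94, -0.002]]
force: [0.4, 0.6, -3.9]
gripper_width: 0.0572
```

Emit:
arm_command:
  moves:
    - [0,0,0,-3.08,-0.04,-8.46]
    - [0,0,0,-3.08,-0.04,-8.46]
    - [0,0,0,-3.08,-0.04,-8.46]
    - [0,0,0,-3.08,-0.04,-8.46]
    - [0,0,0,-3.08,-0.04,-8.46]

```text
time: 20.42
tool_pos: [0.5239, -0.0258, 0.189]
orientation: [[0.67, -0.342, 0.659], [-0.703, -0.005, 0.712], [-0.24, -0.94, -0.243]]
force: [0.1, -0.3, -2.9]
gripper_width: 0.057
```

Emit:
arm_command:
  moves:
    - [0,0,0,-3.08,-0.04,-8.46]
    - [0,0,0,-3.08,-0.04,-8.46]
    - [0,0,0,-3.08,-0.04,-8.46]
    - [0,0,0,-3.08,-0.04,-8.46]
    - [0,0,0,-3.08,-0.04,-8.46]

```text
time: 21.05
tool_pos: [0.5239, -0.0258, 0.189]
orientation: [[0.007, -0.342, 0.94], [-1.0, -0.005, 0.006], [0.002, -0.94, -0.342]]
force: [0.6, 0.2, -3.6]
gripper_width: 0.0572
```

Emit:
arm_command:
  moves:
    - [0,0,0,0,0,0]
    - [0,0,0,0,0,0]

```text
time: 21.3
tool_pos: [0.5238, -0.0258, 0.189]
orientation: [[0.015, -0.342, 0.94], [-1.0, -0.005, 0.014], [-0.0, -0.94, -0.342]]
force: [0.7, 0.5, -2.7]
gripper_width: 0.0576
```

```bash
python3 plan.py r .080
```

```text
X [ 0.94   0.011 -0.342] target [ 0.524 -0.026  0.189]
t 21.3 F [ 0.651  0.465 -2.722] Fx 1.5483672832320177 w 0.057565696955276774 q6 80.2905946255618
tool [ 0.524 -0.026  0.189] cheek xyz mm [-108.82    -0.24    49.778] 
shift [-0.01   0.024  0.027] turn [-0.021 -0.008 -0.161] rows 1 each [-0.01   0.024  0.027] [-0.021 -0.008 -0.161]
```

Emit:
arm_command:
  moves:
    - [0.5,0.02,-0.16,0,0,0]
    - [0.6,0,-0.22,0,0,0]
    - [0.6,0,-0.22,0,0,0]
    - [0.55,0,-0.2,0,0,0]
    - [0.4,0,-0.145,0,0,0]

```text
time: 21.92
tool_pos: [0.5506, -0.0256, 0.1793]
orientation: [[0.012, -0.342, 0.939], [-1.0, -0.005, 0.011], [0.001, -0.94, -0.343]]
force: [0.8, -0.2, -3.3]
gripper_width: 0.0574
```

Emit:
arm_command:
  moves:
    - [0.15,0,-0.055,0,0,0]
    - [0.12,0,-0.045,0,0,0]

```text
time: 22.18
tool_pos: [0.5529, -0.0256, 0.1785]
orientation: [[0.012, -0.342, 0.939], [-1.0, -0.005, 0.011], [0.001, -0.94, -0.342]]
force: [0.2, 0.4, -4.1]
gripper_width: 0.0574
```

Emit:
arm_command:
  moves:
    - [0.12,0,-0.045,0,0,0]
    - [0.12,0,-0.045,0,0,0]

```text
time: 22.42
tool_pos: [0.5553, -0.0256, 0.1778]
orientation: [[0.012, -0.342, 0.94], [-1.0, -0.005, 0.011], [0.001, -0.94, -0.342]]
force: [0.3, 0.4, -2.4]
gripper_width: 0.0574
```

Emit:
arm_command:
  moves:
    - [0.12,0,-0.045,0,0,0]
    - [0.12,0,-0.045,0,0,0]

```text
time: 22.68
tool_pos: [0.5576, -0.0256, 0.1769]
orientation: [[0.012, -0.343, 0.939], [-1.0, -0.005, 0.011], [0.001, -0.939, -0.343]]
force: [-2.0, -0.6, -1.7]
gripper_width: 0.0574
```

Emit:
arm_command:
  moves:
    - [0.12,0,-0.045,0,0,0]
    - [0.12,0,-0.045,0,0,0]

```text
time: 22.92
tool_pos: [0.5599, -0.0255, 0.1761]
orientation: [[0.012, -0.343, 0.939], [-1.0, -0.005, 0.011], [0.001, -0.939, -0.343]]
force: [-2.5, 0.2, -0.1]
gripper_width: 0.0573
```

```bash
python3 plan.py r .0340
```

```text
X [ 0.94   0.011 -0.342] target [ 0.567 -0.025  0.174]
t 22.93 F [-2.474  0.234 -0.107] Fx -2.2850565953347806 w 0.05725246690406287 q6 80.96380201309053
tool [ 0.56  -0.026  0.176] cheek xyz mm [-70.463  -0.401  49.964] 
shift [ 0.702  0.049 -0.252] turn [ 0.031 -0.06   0.001] rows 1 each [ 0.702  0.049 -0.252] [ 0.031 -0.06   0.001]
```

Emit:
arm_command:
  moves:
    - [0.12,0.01,-0.045,0,0,0]
    - [0.12,0.01,-0.045,0,0,0]
    - [0.12,0.01,-0.045,0,0,0]
    - [0.12,0,-0.045,0,0,0]
    - [0.08,0,-0.03,0,0,0]

```text
time: 23.55
tool_pos: [0.5656, -0.0253, 0.174]
orientation: [[0.012, -0.343, 0.939], [-1.0, -0.005, 0.011], [0.001, -0.939, -0.343]]
force: [-5.5, -0.1, 3.0]
gripper_width: 0.0576
```

Emit:
arm_command:
  moves:
    - [0,0,0,0,0,0]

```text
time: 23.68
tool_pos: [0.5656, -0.0253, 0.174]
orientation: [[0.012, -0.343, 0.939], [-1.0, -0.005, 0.011], [0.001, -0.939, -0.343]]
force: [-5.2, 0.0, 3.6]
gripper_width: 0.0575
```

```bash
python3 plan.py r .0340
```

```text
X [ 0.94   0.011 -0.342] target [ 0.567 -0.025  0.174]
t 23.68 F [-5.188  0.009  3.592] Fx -6.102988515031024 w 0.05747702872061918 q6 81.0552328235397
tool [ 0.566 -0.025  0.174] cheek xyz mm [-64.368  -0.256  49.95 ] 
shift [ 0.13   0.027 -0.042] turn [ 0.038 -0.036  0.002] rows 1 each [ 0.13   0.027 -0.042] [ 0.038 -0.036  0.002]
```

Emit:
arm_command:
  moves:
    - [0,0,0,0,0,0]
    - [0,0,0,0,0,0]
    - [0,0,0,0,0,0]
    - [0,0,0,0,0,0]
    - [0,0,0,0,0,0]

```text
time: 24.3
tool_pos: [0.5656, -0.0253, 0.1737]
orientation: [[0.012, -0.343, 0.939], [-1.0, -0.005, 0.011], [0.001, -0.939, -0.343]]
force: [-4.8, 0.1, 3.0]
gripper_width: 0.0577
```

Emit:
arm_command:
  moves:
    - [0,0,0,0,0,0]
    - [0,0,0,0,0,0]

```text
time: 24.55
tool_pos: [0.5655, -0.0253, 0.1736]
orientation: [[0.012, -0.343, 0.939], [-1.0, -0.005, 0.011], [0.001, -0.939, -0.343]]
force: [-5.0, 0.2, 3.3]
gripper_width: 0.057
```

Emit:
arm_command:
  moves:
    - [-0.5,0,0.18,0,0,0]
    - [-0.9,0,0.33,0,0,0]
    - [-1,0,0.36,0,0,0]
    - [-1.5,0,0.8,0,0,0]
    - [-1.5,0,1.5,0,0,0]

```text
time: 25.18
tool_pos: [0.5106, -0.0252, 0.2051]
orientation: [[0.012, -0.343, 0.939], [-1.0, -0.005, 0.011], [0.0, -0.94, -0.343]]
force: [0.1, 0.3, -3.2]
gripper_width: 0.0575
```

```bash
cat > place.py <<'E'
from plan import *
a=np.radians(-3.5)
def target(z,x=.4855,y=.187):
    f=np.array([np.cos(a),np.sin(a),0]);d=np.array([0,0,-1.]);return np.array([x,y,z]),np.c_[f,d,np.cross(f,d)]
if __name__=="__main__": report(*target(float(sys.argv[1])))
E
python3 place.py .23
python3 - <<'E'
from h import *
cs=read_camera("scene");cv2.imwrite("pics/t0.png",crop(cs["img"],335,145,110,75,7)[:, :]);cv2.imwrite("pics/scene_t0.png",cs["img"])
E
```

```text
t 25.18 F [ 0.078  0.318 -3.244] Fx 1.186030844604349 w 0.057519015146462564 q6 80.24560595715697
tool [ 0.511 -0.025  0.205] cheek xyz mm [-126.671    0.525   60.432] 
shift [-2.514 21.218  2.489] turn [ 15.203 -15.924  84.862] rows 9 each [-0.279  2.358  0.277] [ 1.689 -1.769  9.429]
```

View pics/t0.png

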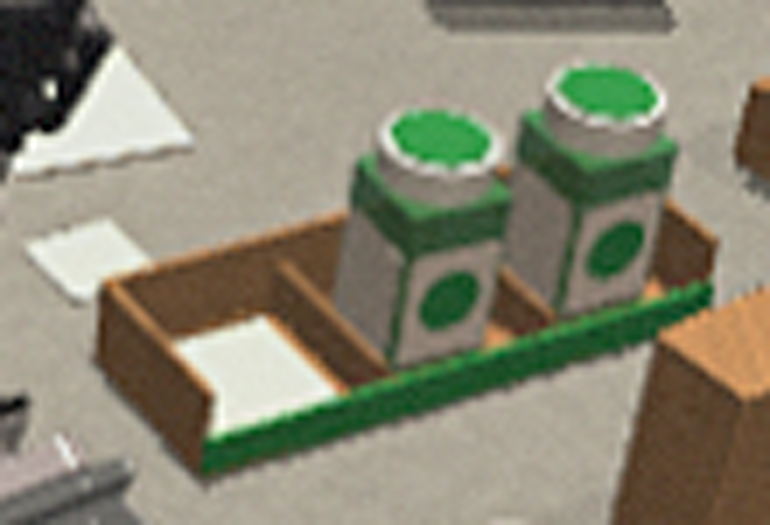

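Run:
```python
from fit import *
np.set_printoptions(suppress=True,precision=4)
a,b,q=.052,.152,.04
Sc=(cs,[[-a,-b,.024],[-a,b,0],[a,b,.05],[-a,b,.05],[q,.1-q,.008],[-q,.1-q,.008]],cr([(712,286),(205,475),(100,285),(212,390),(263,317),(340,394)],335,145,7))
Tp=(ct,[[a,b,.05],[a,-b,.05],[-a,b,.024]],cr([(372,169),(20,140),(385,52)],135,160,3))
Tl=(ct,[[-q,.1-q,.008],[-q,.1+q,.008],[q,.1+q,.008],[q,.1-q,.008]],cr([(435,437),(550,447),(545,566),(430,555)],220,170,4,400,400))
for S in([Sc],[Tp,Tl],[Sc,Tp,Tl]):
    p,r=fit(S,[.49,.285,3.08]);c,s=np.cos(p[2]),np.sin(p[2])
    print("tray",p[:2],np.degrees(p[2]),"cell",p[0]-s*.1,p[1]+c*.1,r.tolist())
```

```text
tray [0.4897 0.2908] 175.67219396379602 cell 0.4821099882781762 0.19110704122557032 [[0.2, -0.6], [-0.6, 0.4], [-0.1, -1.5], [-0.1, 0.8], [-0.3, -0.9], [1.5, 0.9]]
tray [0.4921 0.2862] 176.21387414435912 cell 0.4855456675240823 0.18644674428293345 [[-0.8, -1.0], [0.1, 0.0], [-0.3, -0.4], [0.7, 0.5], [1.5, 0.2], [0.1, -0.0], [-0.8, 0.6]]
tray [0.4921 0.287 ] 176.19224734733325 cell 0.4854484500222983 0.1872560036707957 [[-0.3, -0.1], [-0.8, 1.4], [-0.6, -0.6], [-0.2, 1.8], [-0.7, -0.2], [1.2, 1.7], [-1.1, -1.0], [-0.2, 0.0], [-0.6, -0.4], [0.4, 0.6], [1.2, 0.2], [-0.2, 0.0], [-1.1, 0.6]]
```

Emit:
arm_command:
  moves:
    - [-0.25,2.1,0.5,1.5,-1.6,8.5]
    - [-0.25,2.1,0.5,1.5,-1.6,8.5]
    - [-0.25,2.1,0.5,1.5,-1.6,8.5]
    - [-0.25,2.1,0.5,1.5,-1.6,8.5]
    - [-0.25,2.1,0.5,1.5,-1.6,8.5]

```text
time: 25.95
tool_pos: [0.4993, 0.0806, 0.23]
orientation: [[0.692, -0.17, 0.701], [-0.718, -0.073, 0.692], [-0.067, -0.983, -0.172]]
force: [0.5, 0.1, -2.9]
gripper_width: 0.0574
```

Emit:
arm_command:
  moves:
    - [-0.25,2.1,0,1.5,-1.6,8.5]
    - [-0.25,2.1,0,1.5,-1.6,8.5]
    - [-0.25,2.1,0,1.5,-1.6,8.5]
    - [-0.25,2.1,0,1.5,-1.6,8.5]
    - [-0.25,2.1,0,1.5,-1.6,8.5]

```text
time: 26.58
tool_pos: [0.4865, 0.1855, 0.2298]
orientation: [[0.999, 0.004, 0.054], [-0.054, -0.001, 0.999], [0.004, -1.0, -0.0]]
force: [0.4, -0.0, -3.2]
gripper_width: 0.0573
```

Emit:
arm_command:
  moves:
    - [0,0,0,0,0,0]
    - [0,0,0,0,0,0]

```text
time: 26.82
tool_pos: [0.4867, 0.1843, 0.2301]
orientation: [[0.998, 0.003, 0.062], [-0.062, -0.002, 0.998], [0.003, -1.0, -0.002]]
force: [-0.1, -0.8, -3.7]
gripper_width: 0.0577
```

```bash
python3 place.py .23
```

```text
t 26.82 F [-0.056 -0.779 -3.653] Fx 1.187534067370726 w 0.05765966809975635 q6 15.720418243278125
tool [0.487 0.184 0.23 ] cheek xyz mm [-155.287  210.246   76.614] 
shift [-0.122  0.273 -0.011] turn [0.134 0.166 0.03 ] rows 1 each [-0.122  0.273 -0.011] [0.134 0.166 0.03 ]
```

Emit:
arm_command:
  moves:
    - [-0.15,0.4,-1,0.13,0.17,-0.2]
    - [0,0,-3,0,0,0]
    - [0,0,-3,0,0,0]
    - [0,0,-2.5,0,0,0]
    - [0,0,-1.5,0,0,0]

```text
time: 27.45
tool_pos: [0.4842, 0.1882, 0.1183]
orientation: [[0.998, -0.002, 0.064], [-0.064, 0.0, 0.998], [-0.002, -1.0, -0.0]]
force: [-1.0, 0.1, -3.8]
gripper_width: 0.0574
```

Emit:
arm_command:
  moves:
    - [0,0,-0.7,0,0,0]
    - [0,0,0,0,0,0]
    - [0,0,0,0,0,0]

```text
time: 27.82
tool_pos: [0.486, 0.1889, 0.1146]
orientation: [[0.998, 0.003, 0.063], [-0.063, 0.001, 0.998], [0.002, -1.0, 0.001]]
force: [-0.6, -0.1, -3.6]
gripper_width: 0.0574
```

```bash
python3 place.py .098
python3 - <<'E'
from h import *
cs=read_camera("scene")
o=sensors.get_obs();R=o["orientation"];p=o["tool_pos"];h=.029
k=7;U,V=335,125
big=crop(cs["img"],U,V,110,85,k)
C=[p+R@np.array([sx*h,.090-z,sy*h]) for z in(0,.098) for sx,sy in((1,1),(1,-1),(-1,-1),(-1,1))]
q=((proj(cs,C)-[U,V]+.5)*k-.5)
for i in range(4):
    for a,b in((i,(i+1)%4),(i+4,(i+1)%4+4),(i,i+4)): cv2.line(big,*[tuple(int(v) for v in q[j]) for j in(a,b)],(0,0,255) if i else (255,0,0),1)
cv2.imwrite("pics/t1.png",big)
E
```

```text
t 27.82 F [-0.581 -0.053 -3.567] Fx 0.6731993375567431 w 0.05736796504721713 q6 16.14145220962329
tool [0.486 0.189 0.115] cheek xyz mm [-116.366  214.876  -32.162] 
shift [-0.054 -0.189 -1.658] turn [-0.072  0.147  0.116] rows 1 each [-0.054 -0.189 -1.658] [-0.072  0.147  0.116]
```

View pics/t1.png

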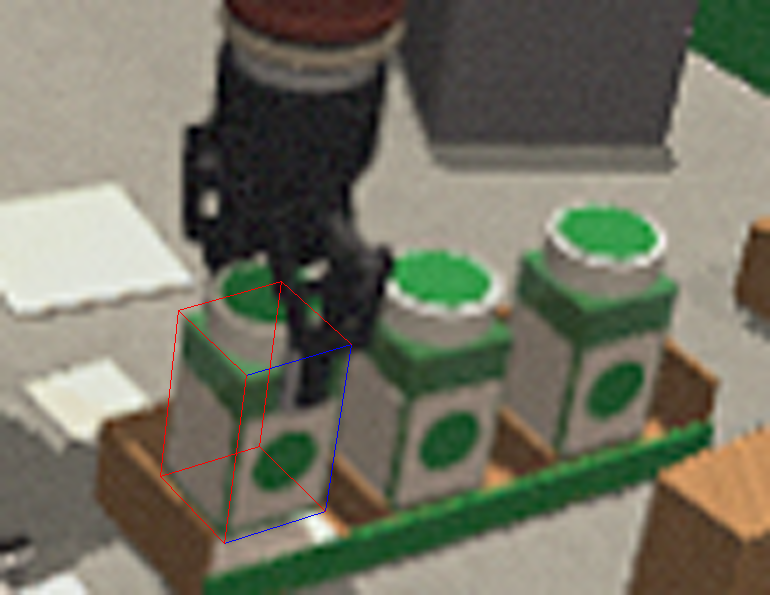

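The jar is over the free cell, with its front towards the green side. The overlay is about 1 px off in this camera, and the tray estimate from the same camera is biased the same way. I'll lower it gently.

Emit:
arm_command:
  moves:
    - [0,-0.1,-0.4,-0.05,0.15,0.05]
    - [0,0,-0.4,0,0,0]
    - [0,0,-0.25,0,0,0]
    - [0,0,-0.1,0,0,0]
    - [0,0,-0.1,0,0,0]

```text
time: 28.5
tool_pos: [0.4852, 0.1877, 0.1009]
orientation: [[0.998, -0.002, 0.062], [-0.062, -0.0, 0.998], [-0.002, -1.0, -0.0]]
force: [-0.4, 0.5, -3.9]
gripper_width: 0.0575
```

Emit:
arm_command:
  moves:
    - [0,0,-0.1,0,0,0]
    - [0,0,-0.1,0,0,0]

```text
time: 28.75
tool_pos: [0.4853, 0.1878, 0.0991]
orientation: [[0.998, -0.002, 0.062], [-0.062, 0.0, 0.998], [-0.002, -1.0, -0.0]]
force: [-2.6, -0.2, 4.8]
gripper_width: 0.0572
```

Emit:
arm_command:
  moves:
    - [0,0,-0.1,0,0,0]
    - [0,0,0,0,0,0]

```text
time: 29.0
tool_pos: [0.4853, 0.1878, 0.0991]
orientation: [[0.998, -0.002, 0.062], [-0.062, 0.0, 0.998], [-0.002, -1.0, -0.0]]
force: [-3.9, -0.1, 5.9]
gripper_width: 0.0572
```

```bash
python3 place.py .098;python3 st.py|tail -2
```

```text
t 29.0 F [-3.911 -0.084  5.879] Fx -5.68632408981885 w 0.05722548092069857 q6 15.992795687431473
tool [0.485 0.188 0.099] cheek xyz mm [-111.76   213.844  -46.923] 
shift [ 0.017 -0.085 -0.113] turn [-0.003 -0.106  0.05 ] rows 1 each [ 0.017 -0.085 -0.113] [-0.003 -0.106  0.05 ]
 [-0.0019 -1.     -0.0001]] 
q [ 12.4567   8.2002 110.3088   0.0293  61.5943  15.9928] F [-3.9107 -0.0843  5.8791] [-0.1295  0.7648 -0.0274] 0.05722548092069857
```

Emit:
arm_command:
  moves:
    - [0,0,0.1,0,0,0]
    - [0,0,0,0,0,0]

```text
time: 29.25
tool_pos: [0.4854, 0.1878, 0.0992]
orientation: [[0.998, -0.001, 0.062], [-0.062, 0.0, 0.998], [-0.001, -1.0, 0.0]]
force: [-0.5, -0.7, -1.6]
gripper_width: 0.0574
```

Emit:
arm_command:
  moves:
    - [0,0,0,0,0,0]
    - [0,0,0,0,0,0]
    - [0,0,0,0,0,0]
    - [0,0,0,0,0,0]
    - [0,0,0,0,0,0]
  hand: -1

```text
time: 29.88
tool_pos: [0.4852, 0.1877, 0.099]
orientation: [[0.998, -0.002, 0.062], [-0.062, 0.0, 0.998], [-0.002, -1.0, -0.0]]
force: [-0.4, 0.4, 0.3]
gripper_width: 0.0853
```

```bash
python3 st.py
```

```text
29.875 [0.4852 0.1877 0.099 ] jaw -3.557377918663621 
 [[ 0.9981 -0.0018  0.062 ]
 [-0.062   0.      0.9981]
 [-0.0018 -1.     -0.0001]] 
q [ 12.4461   8.191  110.3303   0.0264  61.5802  15.9909] F [-0.4039  0.3878  0.2576] [-0.0643 -0.014  -0.0207] 0.08528295503276896
```

Released cleanly. I'll back off straight up, swing clear and check the result.

Emit:
arm_command:
  moves:
    - [0,0,1.5,0,0,0]
    - [0,0,3,0,0,0]
    - [0,0,4,0,0,0]
    - [0,0,4,0,0,0]
    - [0,0,4,0,0,0]

```text
time: 30.5
tool_pos: [0.4852, 0.1877, 0.2666]
orientation: [[0.998, -0.001, 0.062], [-0.062, 0.0, 0.998], [-0.001, -1.0, 0.0]]
force: [0.5, 0.6, -0.2]
gripper_width: 0.0853
```

Emit:
arm_command:
  moves:
    - [0,-5,0,0,0,0]
    - [0,-5,0,0,0,0]
    - [0,-5,0,0,0,0]
    - [0,-5,0,0,0,0]
    - [0,-5,0,0,0,0]

```text
time: 31.12
tool_pos: [0.4851, -0.0639, 0.2654]
orientation: [[0.998, -0.0, 0.062], [-0.062, -0.001, 0.998], [-0.0, -1.0, -0.001]]
force: [0.4, 0.6, 0.3]
gripper_width: 0.0855
```

Emit:
arm_command:
  moves:
    - [0,-5,0,0,0,0]
    - [0,-4,0,0,0,0]
    - [0,0,0,0,0,0]
    - [0,0,0,0,0,0]
    - [0,0,0,0,0,0]

```text
time: 31.75
tool_pos: [0.4853, -0.1512, 0.2643]
orientation: [[0.998, -0.002, 0.061], [-0.061, 0.0, 0.998], [-0.002, -1.0, 0.0]]
force: [-0.1, 1.0, -0.1]
gripper_width: 0.0852
```

```bash
python3 - <<'E'
from h import *
ct=read_camera("top");cs=read_camera("scene")
cv2.imwrite("pics/end.png",np.vstack([crop(ct["img"],135,155,133,65,6)[:, :],np.hstack([crop(cs["img"],345,130,100,50,4)]) if 0 else cv2.copyMakeBorder(crop(cs["img"],335,140,132,48,4),0,0,0,798-528,cv2.BORDER_CONSTANT)]))
E
python3 st.py|head -1
```

```text
31.85 [ 0.4853 -0.1512  0.2642] jaw -3.4602091167127775
```

View pics/end.png

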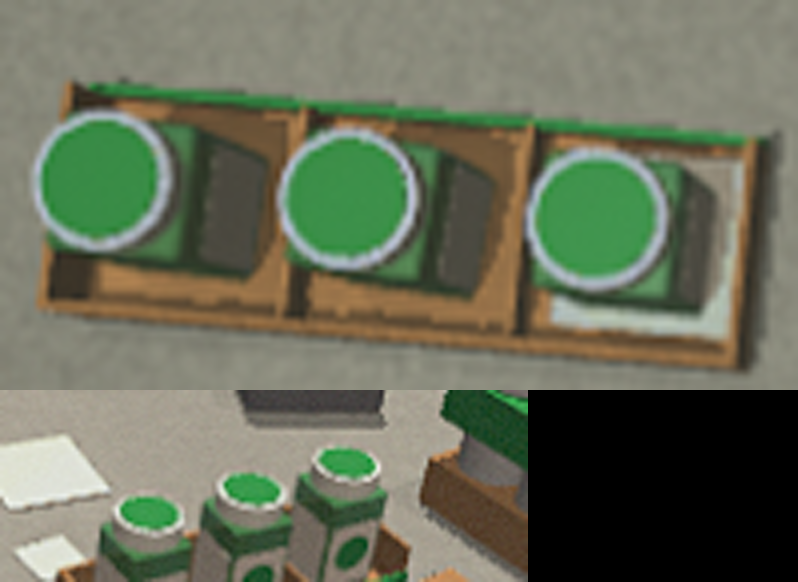

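Run:
```python
from fit import *
np.set_printoptions(suppress=True,precision=4)
print(unproj(ct,cr([(597,219)],135,155,6),.126),unproj(ct,cr([(349,198),(103,181)],135,155,6),.122))
# free-cell walls as seen now: divider/outer rim and base
print(unproj(ct,cr([(516,330),(738,366)],135,155,6),[.034,.05]))
```

```text
[[0.483  0.1858 0.126 ]] [[0.4914 0.2875 0.122 ]
 [0.4977 0.3884 0.122 ]]
[[0.4446 0.2383 0.034 ]
 [0.4287 0.1387 0.05  ]]
```

```bash
python3 -c "
from station import workorder; print(workorder.hand_in())"
```

```text
the job is handed in; nothing more can be done
None
```

I pressed the jar's front, left and right panels on the sprung pad in that order, set it down in the tray's free cell and handed in the job at about 32 s.

- **Presses:** By spring force and tool travel the pad sank about 8.5–9.5 mm of its 12 mm each time, and I held each press for about a second. The approach was about 1.2 mm per row (about 10 mm/s) near contact. Lateral error was under 0.6 mm against my camera estimate of the pad's axis.
- **Set-down:** The jar touched the liner upright, with peak force about 6 N up (about 10 N once the jar's weight is added), and the gripper opened cleanly. Its front panel faces the green side, within about 1° of the tray's direction.
- **Final position:** The last top picture puts the lid about 2.5 mm from the cell centre that camera gave. The other two jars in the tray show no movement there, and the arm ended well clear.
- **Disagreement:** The two cameras put the cell centre about 4.5 mm apart in y and 3 mm in x. I used a value between them in y and stayed with the top camera in x. The cell leaves about 19 mm of room each side.
- **Not checked:** I had no direct reading of how far the pad sank. I also did not look at the rest of the table after the move.

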